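# Dock the cordless pepper mill in its spring cradle

## Task

Put the cordless pepper mill back on its charging dock: brass head tucked under the metal hood and against the spring plate, tail dropped down in front of the tail stop, so that it lies level and fully home between the two. Do not force it, and leave the candle, the tumbler and the little pumpkin where they are.

Things in the scene. Friction and masses are not known exactly. Their poses are not given: they have to be found in the camera images.
- mill: Cordless pepper mill lying on the table: black square bar 40 x 40 x 160 mm, amber window, steel tail cap, round brass head (28 mm diameter, 20 mm long) on one end; 180 mm overall, 0.25 kg. Origin: middle of its underside, 90 mm from head tip and from tail end. x axis points to the brass head, z up; the head covers x 70 to 90, z 6 to 34 mm.
- mill_head (a point): Centre of the flat end of the mill's brass head: 90 mm ahead of the mill's origin along its x axis, 20 mm above its underside.
- dock: Fixed dark wood charging dock. Origin: on the table under the seat's middle; x axis points to its spring end, z up. Base x -100 to 135, y +-38, 10 mm thick. Fingers fit beside the seated mill at x -40 to 35 mm down to the base. The head must go in under the hood with the tail tilted up over the tail stop, and push the spring plate back before the tail can drop.
- dock_seat (a point): Where the mill's origin sits when home: dock x 0, y 0, z 16 mm, mill's x axis along the dock's. It rests on two black rubber saddles (tops z 16 mm; x -66 to -44 and 39 to 61 mm), each between two wooden cheeks leaning outward (gap 47 mm at the saddle, 53 mm at their tops, z 29 mm).
- dock_stop (a point): Top middle of the inner face of the steel tail stop: dock x -90.2, z 38 mm. Wall 44 mm wide, 8 mm thick; the mill's tail ends up against its inner face.
- dock_hood (a point): Middle of the hood's lower front edge: dock x 76, z 60 mm. The hood is two aluminium prongs (y +-8 to +-38 mm, 10 mm thick) from the tower (x 120 to 130 mm), on side walls with inner faces at y +-30 mm, x 76 to 120 mm. The brass spring plate stands under it.
- spring_plate (a joint): Travel of the sprung brass plate, m: 0 = relaxed (front face at dock x 85 mm), grows as it is pushed towards the tower, hard stop at 0.013; about 0.005 with the mill seated. Plate spans dock z 19 to 53 mm, y +-25 mm. It takes about 3 N to start it moving and 11 N at the stop.
- candle: Bystander: orange-red pillar candle, 66 mm diameter, 85 mm tall, loose, origin at the centre of its underside.
- tumbler: Bystander: glass tumbler, 68 mm diameter, 95 mm tall, loose, origin at the centre of its underside.
- pumpkin: Bystander: small orange pumpkin, 94 mm diameter, 68 mm tall with its stalk, loose, origin at the centre of its underside.
Things that resemble listed ones, but are neither listed nor needed, are in the scene too. Of the things that look like the dock, the largest one is meant.

How it is judged:
By the outcome, as a careful person would: the job done as asked, in the order asked, and still so for the second after the job is handed in, with the robot touching nothing.
It also fails if it takes over 45 s, if anything falls off the work surface, if the arm or the gripper's body presses on something with over 40 N, if the wrist force passes 120 N, or if a joint passes its speed limit or range.

## Robot

A 6-joint arm with a two-finger parallel gripper is mounted at the origin on the work surface. World frame = base frame: x ahead of the robot, y to its left, z up, the work surface at z = 0. Lengths are in mm, angles in rad, forces in N, time in s.
With the tool pointing down it reaches from about 400 to 825 mm from the base axis. Payload 7 kg.
Tool frame: the origin (TCP) lies at the centre of the arm's flange, where the gripper is bolted on; the fingertips stand 173 mm ahead of it and the grasp point (between the pads) lies 155 mm ahead of it; z points along the fingers, x is the direction in which the jaws open and shut, and the axes are right-handed (so a half turn about z gives the same grasp; the last joint's range is limited). The gripper opens to 85 mm and grips with 20 to 120 N. Pads are 22 mm wide; open, the fingers measure 114 mm over their backs; the gripper's body (76 mm by 85 mm) begins 54 mm behind the grasp point. The pads swing forward as they close: fully open they stand 13 mm farther back than shut.
Start: joints at [-0.961, 0.359, 0.012, 0, -1.224, -0.288], TCP at [213.459, -640.337, 404.702] pointing down, gripper open.
Joint ranges: [-3.07, 3.07], [-1.43, 2.12], [-1.02, 1.25], [-3.03, 1.67], [-3.05, -0], [-3.03, 3.03]. Speed limits (rad/s): [2.39, 2.39, 3.01, 3.14, 3.14, 3.14].

## Interface

Orientations are given as a 3x3 rotation matrix whose columns are the frame's x, y, z axes.
In Python, from workcell import ctrl gives the robot as it stands. The module is installed in compiled form; this text tells all that it offers.
- The arm moves only by the tool drive_tool, never from a script. Its argument "moves" is one flat list of numbers, 6 for each row, row after row: the shift along the tool's x, y, z in mm, then the turn, a rotation vector about the tool's x, y, z in rad. In form: [x, y, z, ax, ay, az, x, y, z, ax, ay, az, ...]. A call has 1 to 20 rows; each row is the pose to reach, as a shift and turn from the pose commanded when the call began, along the tool's axes at that moment; what a row does not reach only later rows make up. A row lasts 1/8 s, in which the tool goes at most 62.5 mm and 10.7 degrees, less where a joint would pass 70% of its speed; a pose out of reach is approached as far as the arm can. A call with a gripper value outside its range is refused whole. "grip" is the gripper command: -1 is shut, 1 is fully open, values between are in proportion, set as the call begins (left out, the last holds). The fingers move at their own pace and stop on an object; "squeeze" is the grip in N (left out, the last holds). Time passes only in rows, so rows that repeat a pose let the fingers close. It gives the time, the measured TCP pose, the force and the opening at its end, in the units of the state.
- ctrl.observe(): the state, without advancing time (a new reading comes with each control period).
- ctrl.get_image(name): name is "scene" or "top" or "wrist"; returns (picture, depth): 420x560x3 uint8, blue, green, red; 420x560 float32, mm along the optical axis (not along the pixel's ray), 0 where there is no reading.
- ctrl.calibration(name): a dict with "mtx" (3x3 intrinsics, pixels), "R" (3x3) and "t" (3): a world point X has camera coordinates R X + t. Camera axes: x right, y down, z forward; pixel columns grow to the right and rows downward; lengths in mm; the calibration is good to about 2 mm. The wrist camera is an equidistant fisheye: a pixel r from the principal point sees the ray r / f radians off the axis. A picture is of the moment at which its call begins: read the wrist's pose just before it. calibration takes no time and is no camera call; for the wrist camera it gives the pose at the moment of the call.
- ctrl.job_done(): hands the job in, once; it reports no verdict.
Trained networks look in the newest picture that a camera, given by its name, has taken for a name from the list of things; names that differ only in an ending like _2 or _b are one class to them, and where a whole thing is asked for, a point or a joint stands for the part that bears it (a point fixed in the world has none). Each returns a list of dicts, best first, with "confidence" (0 to 1); they miss things now and then, are a little off and sometimes report something else, mostly with a low value. They report only what shows in the picture. A call takes as long as a camera call. They do not tell look-alikes from the thing itself.
- ctrl.look_for(query, camera): "uv" ([column, row] in pixels, amid what is visible of it).
- ctrl.silhouettes(query, camera): "mask" (420x560 bool, what is visible of it) and "uv" ([column, row] in pixels, amid what is visible of it).
- ctrl.mark_of(query, camera): "uv" ([column, row] in pixels: a listed point, or the origin of a listed thing).
The state is a dict: "time": time; "joint_positions": joint angles; "joint_velocities": joint speeds; "tau": joint torques, N m; "tool_pos": TCP position; "tcp_rot": TCP orientation; "wrist_force": force on the tool from outside, world axes, zero at the start; "wrist_torque": the same for the moment, N m; "grip_width": finger opening in mm.
Only numpy, scipy, OpenCV 4.12 (cv2) and the standard library are available. Lean on these libraries where they do the work, as an engineer would, in place of code of your own. Each camera call takes 0.05 s, during which the arm holds its last target. There are 200 camera calls.

## Working session

There is one attempt and no reset: what is moved stays moved. The work goes in short steps, Python scripts to look and compute and a tool call to move; the robot and the scene stay as the last step left them, time stands still between calls to the robot, and variables do not carry over. Pictures are saved under pics/ and viewed, about 8 in all and at most 12, crops included, and the job is handed in when it is done.

Besides the shell and the picture viewer there is one more tool, called after "Request:" as name(argument=value, ...) on one line, values as JSON. drive_tool: Moves the arm, as the interface text tells. Its arguments: {"type":"object","properties":{"moves":{"type":"array","items":{"type":"number"}},"grip":{"type":"number"},"squeeze":{"type":"number"}},"required":["moves"]}

```bash
mkdir -p pics
cat > h.py <<'E'
import numpy as np, cv2
from workcell import ctrl
def ray(c,uv):
    K=c['mtx']; return np.array([(uv[0]-K[0][2])/K[0][0],(uv[1]-K[1][2])/K[1][1],1.])
def pt(c,d,uv):
    u,v=int(round(uv[0])),int(round(uv[1])); w=d[max(v-1,0):v+2,max(u-1,0):u+2]; w=w[w>0]
    z=np.median(w) if len(w) else 0
    return np.array(c['R']).T@(ray(c,uv)*z-np.array(c['t']))
def cloud(c,d):
    K=np.array(c['mtx']); v,u=np.mgrid[:420,:560]
    P=np.stack([(u-K[0,2])/K[0,0]*d,(v-K[1,2])/K[1,1]*d,d],-1)
    return (P-np.array(c['t']))@np.array(c['R'])
def onz(c,uv,z):
    R=np.array(c['R']);o=-R.T@np.array(c['t']);r=R.T@ray(c,uv);return o+r*(z-o[2])/r[2]
E
python3 - <<'E'
from h import *
for n in ['top','scene']:
    im,d=ctrl.get_image(n); c=ctrl.calibration(n); cv2.imwrite(f'pics/{n}0.png',im); np.savez(f'{n}0.npz',im=im,d=d,**{k:np.array(c[k]) for k in c})
    for q in ['mill','dock','candle','tumbler','pumpkin']:
        for r in ctrl.look_for(q,n): print(n,q,np.round(r['uv']),round(r['confidence'],2),np.round(pt(c,d,r['uv'])))
    for q in ['mill','mill_head','dock_seat','dock_stop','dock_hood','dock']:
        for r in ctrl.mark_of(q,n): print(n,'mark',q,np.round(r['uv'],1),round(r['confidence'],2),np.round(pt(c,d,r['uv'])))
s=ctrl.observe();print(s['time'],s['wrist_force'],s['grip_width'],s['tcp_rot'])
E
```

```text
top mill [173. 240.] 0.88 [492. 245.  40.]
top dock [279. 307.] 0.69 [358.  26.   5.]
top dock [385. 326.] 0.66 [ 322. -194.    7.]
top dock [373. 233.] 0.57 [ 515. -171.    9.]
top candle [299. 115.] 0.75 [746.  -8.  85.]
top tumbler [403. 109.] 0.84 [ 787. -238.   15.]
top pumpkin [196. 116.] 0.77 [752. 204.  52.]
top pumpkin [339. 236.] 0.17 [505. -94.  40.]
top mark mill [172.4 242.6] 0.86 [488. 246.  40.]
top mark mill_head [137.8 222. ] 0.92 [530. 320.  33.]
top mark mill_head [170.6 242.2] 0.52 [489. 249.  40.]
top mark dock_seat [382.3 232.8] 0.83 [ 516. -190.    9.]
top mark dock_seat [288.  306.4] 0.74 [360.   8.   6.]
top mark dock_seat [389.  319.9] 0.63 [ 335. -203.    7.]
top mark dock_seat [294.5 122. ] 0.34 [731.   0.  84.]
top mark dock_stop [321.3 311.9] 0.81 [352. -60.  28.]
top mark dock_stop [427.5 227.1] 0.7 [ 527. -279.   34.]
top mark dock_stop [426.4 326.1] 0.68 [ 325. -276.   21.]
top mark dock_hood [364.7 323.2] 0.92 [ 328. -152.    6.]
top mark dock_hood [256.6 306. ] 0.81 [360.  73.   6.]
top mark dock_hood [347.  235.7] 0.65 [ 509. -115.   10.]
top mark 
[... 892 characters left out ...]
.  283.8] 0.91 [ 525. -284.   37.]
scene mark dock_stop [204.2 191.2] 0.85 [336. -45.   7.]
scene mark dock_stop [116.8 230.8] 0.63 [ 307. -271.    8.]
scene mark dock_hood [219.6 227.1] 0.93 [ 486. -108.   38.]
scene mark dock_hood [163.7 195.3] 0.91 [ 324. -147.   50.]
scene mark dock_hood [245.8 167.6] 0.75 [356.  77.  26.]
scene mark dock [200.7 269.3] 0.6 [ 531. -197.   10.]
scene mark dock [145.3 222.7] 0.59 [ 330. -210.    8.]
scene mark dock [227.  189.8] 0.58 [372.  -0.   7.]
1.2 [0.39259795 0.20830294 0.23594966] 85.31782335885784 [[-3.16293016e-01  9.48661545e-01  1.64168993e-06]
 [ 9.48661545e-01  3.16293016e-01 -4.24147344e-05]
 [-4.07564825e-05 -1.18580762e-05 -9.99999999e-01]]
```

View pics/top0.png

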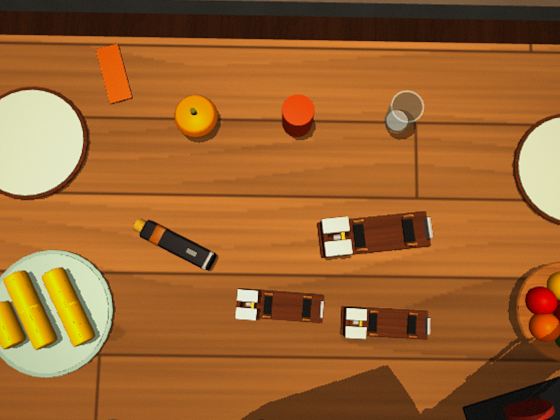

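View pics/scene0.png

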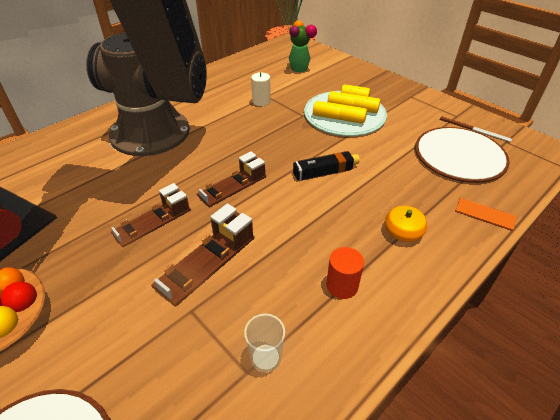

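The top picture shows three dock look-alikes: A at (375,235), B at (280,306) and C at (386,324). A is clearly the largest, so it is the one meant. The mill is at (175,245), with its brass head at (138,224). Next I'll confirm A in a crop and measure both poses.

Run:
```python
from h import *
z=np.load('top0.npz'); im,d=z['im'],z['d']; c={k:z[k] for k in('mtx','R','t')}
P=cloud(c,d)
print('table z',np.percentile(P[260:290,230:300,2],[5,50,95]))
a=cv2.resize(im[205:345,225:440],None,fx=3,fy=3,interpolation=cv2.INTER_CUBIC); cv2.imwrite('pics/crop.png',a)
def box(x0,x1,y0,y1,zlo,zhi):
    Q=P[(P[...,0]>x0)&(P[...,0]<x1)&(P[...,1]>y0)&(P[...,1]<y1)&(P[...,2]>zlo)&(P[...,2]<zhi)]
    r=cv2.minAreaRect(Q[:,:2].astype(np.float32)); print(len(Q),np.round(r[0],1),np.round(r[1],1),round(r[2],2),np.round(np.median(Q[:,2]),1)); return Q
print('docks'); box(440,590,-310,-50,5,200); box(330,400,-70,100,5,200);box(280,365,-290,-120,5,200)
print('base');box(440,590,-310,-50,6,13);
print('hood');box(440,590,-310,-50,55,80);print('mid');box(440,590,-310,-50,25,45); print('stop');box(440,590,-310,-255,28,45)
print('mill');box(430,560,150,345,25,60);box(430,560,150,345,37,60)
# colour-based dock base mask outline
for cam in ['top']:
    ctrl.get_image(cam)
    for q in ['dock','mill']:
        for r in ctrl.silhouettes(q,cam):
            m=r['mask'].astype(np.uint8); co=max(cv2.findContours(m,0,1)[0],key=cv2.contourArea)
            h=10 if q=='dock' else 30
            W=np.array([onz(c,p[0],h)[:2] for p in co],np.float32); rr=cv2.minAreaRect(W)
            print(q,round(r['confidence'],2),m.sum(),np.round(rr[0],1),np.round(rr[1],1),round(rr[2],2))
```

```text
table z [-3.87142019 -0.91491848  2.57511643]
docks
4064 [ 523.1 -174.8] [246.8 124.6] 89.61 11.8
2039 [366.2  18.3] [166.1  65.3] 86.84 8.9
2028 [ 320.5 -200.7] [162.7  81.2] 88.64 9.2
base
2129 [ 510.4 -174.6] [ 85.  238.8] 6.76 9.4
hood
874 [504.4 -87.3] [75.9 54.5] 6.9 69.2
mid
307 [ 513.7 -173.2] [ 68.8 229. ] 9.12 32.5
stop
103 [ 516.7 -278. ] [26.2 61.5] 68.14 36.3
mill
1625 [489.4 246.3] [180.4  40.3] 63.98 38.6
1208 [485.1 236.2] [156.7  39.4] 63.59 39.3
dock 0.96 4060 [ 516.9 -174.4] [ 81.8 242.1] 5.93
dock 0.92 2624 [362.7  25.7] [182.2  64.9] 88.37
dock 0.85 2626 [ 331.4 -194.6] [ 64.9 185.1] 0.67
dock 0.59 1256 [ 785.8 -236.7] [ 72.9 105.8] 45.71
dock 0.42 1457 [766.7 212.7] [92.1 91.3] 0.95
mill 0.84 1665 [490.  245.5] [181.4  42.5] 63.89
```

View pics/crop.png

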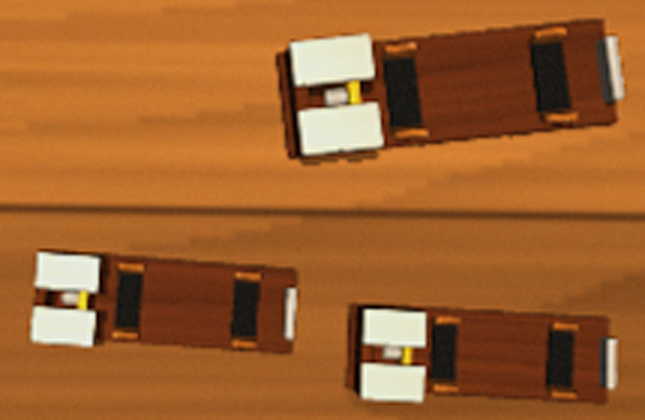

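Crop: A (upper one, x 280–620, y 20–160) is far larger than the two below it, so A is the dock. It has white hood prongs on the left, tail stop at (612,68), and saddles at (405,90) and (553,75). I'll fly over A first, with the tool aligned to it, and measure it from near.

```bash
cat >> h.py <<'E'
from scipy.spatial.transform import Rotation as Ro
def Rdown(millyaw_deg, tilt_deg=0):
    """tool held on mill: tool y = mill x axis, tool z = -mill z; tilt>0 = tail up"""
    M=(Ro.from_euler('z',millyaw_deg,degrees=True)*Ro.from_euler('y',tilt_deg,degrees=True)).as_matrix()
    return np.stack([M[:,1],M[:,0],-M[:,2]],1)
def rel(pos,R,s=None):
    s=s or ctrl.observe(); R0=np.array(s['tcp_rot']); p=R0.T@(np.array(pos)-s['tool_pos'])
    return np.round(np.r_[p,Ro.from_matrix(R0.T@R).as_rotvec()],4)
E
python3 - <<'E'
from h import *
print(rel([515,-200,420],Rdown(96.8)))
E
```

```text
[322.354  425.3285 -15.3045  -0.      -0.      -1.3677]
```

Request:
drive_tool(moves=[32,43,-15,0,0,-0.137,64,85,-15,0,0,-0.274,96,128,-15,0,0,-0.41,129,170,-15,0,0,-0.547,161,213,-15,0,0,-0.684,193,255,-15,0,0,-0.82,226,298,-15,0,0,-0.957,258,340,-15,0,0,-1.094,290,383,-15,0,0,-1.23,322,425,-15,0,0,-1.368,322,425,-15,0,0,-1.368,322,425,-15,0,0,-1.368], grip=1)

```text
time: 2.85
tool_pos: [514.8, -200.3, 419.7]
tcp_rot: [[-0.993, -0.119, -0.0], [-0.119, 0.993, -0.0], [0.0, -0.0, -1.0]]
wrist_force: [-0.8, -0.3, -0.6]
grip_width: 85.0
```

```bash
cat >> h.py <<'E'
def fray(c,uv):
    K=np.array(c['mtx']);x=(uv[...,0]-K[0,2])/K[0,0];y=(uv[...,1]-K[1,2])/K[1,1];r=np.hypot(x,y)+1e-9
    return np.stack([np.sin(r)*x/r,np.sin(r)*y/r,np.cos(r)],-1)
def fproj(c,X):
    K=np.array(c['mtx']);q=np.atleast_2d(X)@np.array(c['R']).T+np.array(c['t']);rho=np.hypot(q[:,0],q[:,1]);r=np.arctan2(rho,q[:,2])
    return np.stack([K[0,0]*r*q[:,0]/rho+K[0,2],K[1,1]*r*q[:,1]/rho+K[1,2]],1)
def fcloud(c,d):
    v,u=np.mgrid[:420,:560];f=fray(c,np.stack([u,v],-1).astype(float));P=f/f[...,2:]*d[...,None]
    return (P-np.array(c['t']))@np.array(c['R'])
def dockpts(x,y,yaw):
    a=np.radians(yaw);A=np.array([[np.cos(a),-np.sin(a)],[np.sin(a),np.cos(a)]])
    L={'base':[(-100,-38,10),(135,-38,10),(135,38,10),(-100,38,10)],'stop':[(-90.2,-22,38),(-90.2,22,38),(-98.2,22,38),(-98.2,-22,38)],
       'h1':[(76,8,70),(76,38,70),(130,38,70),(130,8,70)],'h2':[(76,-8,70),(76,-38,70),(130,-38,70),(130,-8,70)]}
    return {k:np.array([[*(A@p[:2]+[x,y]),p[2]] for p in v]) for k,v in L.items()}
E
python3 - <<'E'
from h import *
c=ctrl.calibration('wrist'); im,d=ctrl.get_image('wrist'); s=ctrl.observe()
print(s['time'],np.round(s['tool_pos'],1),s['wrist_force']); print(c)
np.savez('w0.npz',im=im,d=d,**{k:np.array(c[k]) for k in c})
for q in ['dock_seat','dock_stop','dock_hood','dock']:
    for r in ctrl.mark_of(q,'wrist')[:2]:
        uv=np.array(r['uv']);z={'dock_seat':16,'dock_stop':38,'dock_hood':60,'dock':0}[q]
        R=np.array(c['R']);o=-R.T@np.array(c['t']);f=R.T@fray(c,uv);print(q,np.round(uv,1),round(r['confidence'],2),np.round(o+f*(z-o[2])/f[2],1))
P=fcloud(c,d)
def box(x0,x1,y0,y1,zlo,zhi):
    Q=P[(d>0)&(P[...,0]>x0)&(P[...,0]<x1)&(P[...,1]>y0)&(P[...,1]<y1)&(P[...,2]>zlo)&(P[...,2]<zhi)]
    r=cv2.minAreaRect(Q[:,:2].astype(np.float32)); print(len(Q),np.round(r[0],1),np.round(r[1],1),round(r[2],2),np.round(np.median(Q[:,2]),1))
box(440,590,-320,-50,60,80);box(440,590,-320,-255,30,45);box(440,590,-320,-50,6,13)
v=im.copy()
for k,X in dockpts(514.5,-190.5,96.8).items(): cv2.polylines(v,[np.int32(np.round(fproj(c,X)))],True,(255,255,0),1)
cv2.imwrite('pics/w0.png',v)
E
```

```text
2.9 [ 514.5 -200.7  419.7] [-1.47948391  0.06725078  0.48371761]
{'mtx': array([[325.1922621 ,   0.        , 279.23316321],
       [  0.        , 325.1922621 , 205.7193703 ],
       [  0.        ,   0.        ,   1.        ]]), 'R': array([[-9.93024704e-01, -1.17906478e-01, -4.20765552e-06],
       [-1.13733957e-01,  9.57873742e-01,  2.63709087e-01],
       [-3.10889792e-02,  2.61870116e-01, -9.64602259e-01]]), 't': array([486.88758311, 211.36942831, 459.77793093])}
dock_seat [370.  332.8] 0.91 [356.2  10.1  16. ]
dock_seat [280.1 182.9] 0.86 [ 512.1 -192.    16. ]
dock_stop [384.3 298.7] 0.88 [360.4 -62.3  38. ]
dock_stop [120.1 381.8] 0.68 [738.5 163.5  38. ]
dock_hood [276.  259.8] 0.86 [ 507.5 -114.5   60. ]
dock [364.3 322.4] 0.96 [363.2   2.7   0. ]
dock [278.6 181.9] 0.89 [ 513.6 -189.9    0. ]
2364 [501.6 -86.2] [76.1 55.2] 7.1 68.9
283 [ 525.  -281.4] [42.8  6.7] 6.8 36.6
7243 [ 512.3 -177.4] [ 76.2 220.3] 6.94 8.9
```

View pics/w0.png

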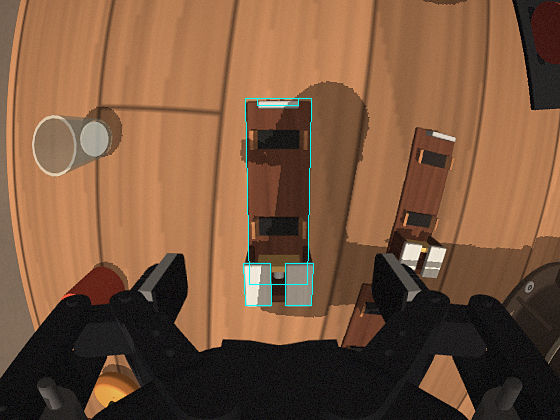

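The dock model overlay matches the image: stop at (278,103), hood at (278,285). That gives a dock origin of about (513.8,-188.8) and a yaw of 96.9°. On to the mill.

Run:
```python
from h import *
print(rel([489,246,340],Rdown(64)))
```

```text
[-2.71699e+01  4.47189e+02  7.98252e+01  0.00000e+00  2.00000e-04
  5.71000e-01]
```

Request:
drive_tool(moves=[-4,56,10,0,0,0.07,-7,112,20,0,0,0.14,-10,168,30,0,0,0.21,-14,224,40,0,0,0.28,-17,280,50,0,0,0.35,-20,336,60,0,0,0.43,-24,392,70,0,0,0.5,-27,447,80,0,0,0.571,-27,447,80,0,0,0.571,-27,447,80,0,0,0.571])

```text
time: 4.35
tool_pos: [488.6, 246.2, 339.5]
tcp_rot: [[-0.9, 0.437, -0.0], [0.437, 0.9, -0.0], [0.0, -0.001, -1.0]]
wrist_force: [0.5, -1.0, -0.9]
grip_width: 85.6
```

Run:
```python
from h import *
c=ctrl.calibration('wrist'); im,d=ctrl.get_image('wrist'); s=ctrl.observe()
print(s['time'],np.round(s['tool_pos'],1))
cv2.imwrite('pics/w1.png',im)
P=fcloud(c,d)
def box(zlo,zhi):
    Q=P[(d>0)&(np.hypot(P[...,0]-489,P[...,1]-246)<110)&(P[...,2]>zlo)&(P[...,2]<zhi)]
    r=cv2.minAreaRect(Q[:,:2].astype(np.float32)); print(len(Q),np.round(r[0],1),np.round(r[1],1),round(r[2],2),np.round(np.median(Q[:,2]),1))
box(25,60);box(36,50);box(15,60)
R=np.array(c['R']);o=-R.T@np.array(c['t'])
for q,z in [('mill',0),('mill_head',20)]:
    for r in ctrl.mark_of(q,'wrist')[:2]:
        f=R.T@fray(c,np.array(r['uv']));print(q,r['uv'],round(r['confidence'],2),np.round(o+f*(z-o[2])/f[2],1))
for r in ctrl.silhouettes('mill','wrist')[:1]:
    m=r['mask'];Q=P[m&(d>0)&(P[...,2]>25)];rr=cv2.minAreaRect(Q[:,:2].astype(np.float32));print('sil',rr,r['confidence'])
p=np.array([489.4,246.3])
```

```text
4.4 [488.7 245.7 339.8]
8525 [485.9 248.4] [180.2  40.7] 64.14 38.7
7635 [481.  239.1] [156.8  39.3] 63.8 38.8
8546 [485.9 248.4] [180.2  40.7] 64.14 38.7
mill [278.9, 189.4] 0.93 [488.4 247.8   0. ]
mill_head [282.0, 279.4] 0.83 [523.7 327.4  20. ]
sil ((485.944091796875, 248.35037231445312), (180.15396118164062, 40.72959518432617), 64.14197540283203) 0.67
```

View pics/w1.png

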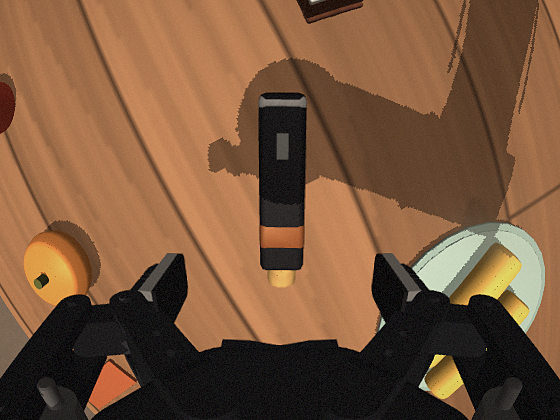

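Run:
```python
from h import *
print(rel([485,246,178],Rdown(64.1)))
```

```text
[ 3.70590e+00 -1.25130e+00  1.62147e+02  6.00000e-04  2.00000e-04
 -1.40000e-03]
```

Request:
drive_tool(moves=[3.5,-1,40,0,0,0,3.5,-1,80,0,0,0,3.5,-1,120,0,0,0,3.5,-1,150,0,0,0,3.5,-1,162,0,0,0,3.5,-1,162,0,0,0])

```text
time: 5.3
tool_pos: [485.2, 246.8, 177.6]
tcp_rot: [[-0.899, 0.437, -0.001], [0.437, 0.899, -0.001], [0.0, -0.001, -1.0]]
wrist_force: [-0.4, -0.9, 0.3]
grip_width: 85.2
```

Request:
drive_tool(moves=[0,0,0,0,0,0,0,0,0,0,0,0,0,0,0,0,0,0,0,0,0,0,0,0,0,0,0,0,0,0,0,0,0,0,0,0], grip=-1, squeeze=50)

```text
time: 6.05
tool_pos: [485.3, 247.6, 178.9]
tcp_rot: [[-0.9, 0.436, 0.002], [0.436, 0.9, 0.001], [-0.001, 0.002, -1.0]]
wrist_force: [-0.5, -0.8, 7.2]
grip_width: 39.2
```

Request:
drive_tool(moves=[0,0,-40,0,0,0,0,0,-90,0,0,0,0,0,-120,0,0,0,0,0,-120,0,0,0,0,0,-120,0,0,0])

```text
time: 6.68
tool_pos: [484.4, 246.8, 297.0]
tcp_rot: [[-0.899, 0.437, -0.001], [0.437, 0.899, -0.0], [0.001, -0.001, -1.0]]
wrist_force: [-1.1, 0.0, -3.0]
grip_width: 39.4
```

```bash
cat > m.py <<'E'
from h import *
def meas(save=None):
    """mill in tool frame from the wrist camera"""
    c=ctrl.calibration('wrist'); im,d=ctrl.get_image('wrist'); s=ctrl.observe()
    if save: cv2.imwrite(save,im); np.savez('w.npz',im=im,d=d,**{k:np.array(c[k]) for k in c})
    T=np.array(s['tcp_rot']);P=(fcloud(c,d)-s['tool_pos'])@T
    return c,im,d,s,P
E
python3 - <<'E'
from m import *
c,im,d,s,P=meas('pics/w2.png')
print(s['time'],np.round(s['tool_pos'],1),s['grip_width'],np.round(s['wrist_force'],1))
m=(d>0)&(abs(P[...,0])<24)&(P[...,1]>-130)&(P[...,1]<-30)&(P[...,2]>100)&(P[...,2]<200)
Q=P[m]; print(len(Q),'y',np.percentile(Q[:,1],[0.3,1,5]),'x',np.percentile(Q[:,0],[1,50,99]),'z',np.percentile(Q[:,2],[2,50,98]))
T=Q[abs(Q[:,0])<15]
for lo in range(-100,-30,10):
    q=T[(T[:,1]>lo)&(T[:,1]<=lo+10)]
    if len(q):
        a=Q[(Q[:,1]>lo)&(Q[:,1]<=lo+10)];print(lo+5,'z',round(np.median(q[:,2]),1),'x',np.round(np.percentile(a[:,0],[1,99]),1))
R=np.array(c['R']);C=np.array(c['t'])
for r in ctrl.mark_of('mill_head','wrist')[:1]+ctrl.mark_of('mill','wrist')[:1]: print(r)
E
```

```text
6.725 [484.4 246.8 296.5] 39.36056447029453 [ 0.4 -0.1 -3.1]
18775 y [-88.77736552 -87.80862285 -84.7659678 ] x [-18.12505101   1.0504263   20.39078202] z [137.1169118  139.68461757 144.16530221]
-85 z 140.1 x [-17.4  19.9]
-75 z 139.5 x [-18.3  20.5]
-65 z 139.5 x [-18.   20.4]
-55 z 139.4 x [-18.1  20.4]
-45 z 139.2 x [-18.2  20.4]
-35 z 139.4 x [-18.3  20.4]
```

View pics/w2.png

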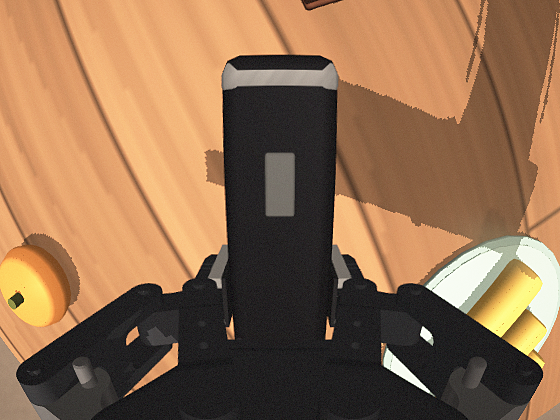

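The mill is held level and centred: tail cap at (280,72), grip on both flanks. Next: carry it over to the dock, already tilted.

```bash
cat >> m.py <<'E'
D=np.array([514.8,-188.8]);YAW=96.9;G=np.array([0,1.2,178.7])
def goal(dx,dz,tilt,dy=0):
    a=np.radians(YAW);o=np.r_[D+[np.cos(a)*dx-np.sin(a)*dy,np.sin(a)*dx+np.cos(a)*dy],dz]
    T=Rdown(YAW,tilt);return o-T@G,T
def millpose(s=None):
    s=s or ctrl.observe();T=np.array(s['tcp_rot']);o=np.array(s['tool_pos'])+T@G;a=np.radians(YAW)
    A=np.array([[np.cos(a),np.sin(a)],[-np.sin(a),np.cos(a)]]);q=A@(o[:2]-D);y=T[:,1]
    return np.round([*q,o[2],np.degrees(np.arcsin(-y[2])),np.degrees(np.arctan2(y[1],y[0]))-YAW],2)
E
python3 - <<'E'
from m import *
print(millpose(),rel(*goal(-28,90,12)))
E
```

```text
[ 4.3693e+02 -2.2640e+01  1.1764e+02  1.3000e-01 -3.2810e+01] [-2.132400e+02 -3.719427e+02  3.197040e+01  2.017000e-01 -6.160000e-02
 -5.703000e-01]
```

Request:
drive_tool(moves=[-21,-37,0,0.02,-0.006,-0.057,-43,-74,0,0.04,-0.012,-0.114,-64,-112,5,0.06,-0.018,-0.171,-85,-149,8,0.081,-0.025,-0.228,-107,-186,12,0.1,-0.031,-0.285,-128,-223,16,0.121,-0.037,-0.342,-149,-260,20,0.141,-0.043,-0.399,-170,-298,24,0.161,-0.049,-0.456,-192,-335,28,0.182,-0.055,-0.513,-213,-372,32,0.202,-0.062,-0.57,-213,-372,32,0.202,-0.062,-0.57,-213,-372,32,0.202,-0.062,-0.57])

```text
time: 8.32
tool_pos: [513.9, -180.6, 264.9]
tcp_rot: [[-0.993, -0.116, 0.026], [-0.119, 0.972, -0.205], [-0.001, -0.207, -0.978]]
wrist_force: [-0.2, 0.8, -2.1]
grip_width: 39.7
```

Run:
```python
from m import *
c,im,d,s,P=meas('pics/w3.png')
print(s['time'],millpose(s),np.round(s['wrist_force'],1),s['grip_width'])
W=fcloud(c,d);a=np.radians(YAW);A=np.array([[np.cos(a),np.sin(a)],[-np.sin(a),np.cos(a)]])
q=(W[...,:2]-D)@A.T
# stop top visible? and base edges
m=(d>0)&(W[...,2]>32)&(W[...,2]<44)&(q[...,0]<-80)&(q[...,0]>-110)&(abs(q[...,1])<35)
if m.sum(): print('stop',m.sum(),np.round(np.percentile(q[m],[1,50,99],axis=0),1))
m=(d>0)&(W[...,2]>5)&(W[...,2]<14)&(q[...,0]<0)&(q[...,0]>-90)&(abs(q[...,1])<50)
if m.sum(): print('base y',m.sum(),np.round(np.percentile(q[m][:,1],[0.5,50,99.5]),1))
print('next',rel(*goal(-27,33,12)))
v=im.copy()
for k,X in dockpts(*D,YAW).items(): cv2.polylines(v,[np.int32(np.round(fproj(c,X)))],True,(255,255,0),1)
cv2.imwrite('pics/w3.png',v)
```

```text
8.375 [-2.705e+01 -5.800e-01  9.012e+01  1.193e+01 -4.000e-02] [-0.3  0.6 -3.2] 39.186918570568835
next [ 4.06400e-01  1.20821e+01  5.58708e+01  1.30000e-03  1.50000e-03
 -7.00000e-04]
```

View pics/w3.png

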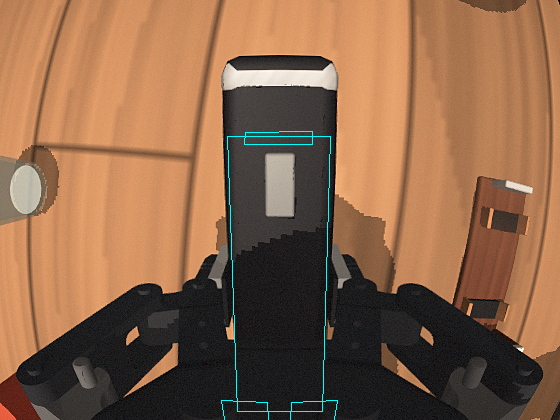

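The wrist view of the dock is blocked by the mill, so from here I'll go by dead reckoning, force and the scene camera.

Request:
drive_tool(moves=[0.4,3,14,0,0,0,0.4,6,28,0,0,0,0.4,9,42,0,0,0,0.4,11,51,0,0,0,0.4,12,56,0,0,0,0.4,12,56,0,0,0])

```text
time: 9.12
tool_pos: [513.9, -180.1, 208.3]
tcp_rot: [[-0.993, -0.117, 0.027], [-0.12, 0.971, -0.205], [-0.002, -0.207, -0.978]]
wrist_force: [-0.3, -0.1, -2.6]
grip_width: 39.3
```

Run:
```python
from m import *
s=ctrl.observe();print(s['time'],millpose(s),np.round(s['wrist_force'],1),s['grip_width'])
im,d=ctrl.get_image('scene');print(ctrl.mark_of('dock_stop','scene')[:2])
cv2.imwrite('pics/s1.png',cv2.resize(im[180:320,120:320],None,fx=4,fy=4,interpolation=cv2.INTER_CUBIC))
print('next',rel(*goal(-12,32,12)))
```

```text
9.125 [-2.707e+01 -5.200e-01  3.326e+01  1.195e+01 -1.000e-02] [-0.3 -0.1 -2.6] 39.294878766824844
[{'uv': [201.8, 193.6], 'confidence': 0.85}, {'uv': [162.7, 280.8], 'confidence': 0.61}]
next [ 2.91600e-01  1.54136e+01 -1.46650e+00  9.00000e-04  3.00000e-03
 -5.00000e-04]
```

View pics/s1.png

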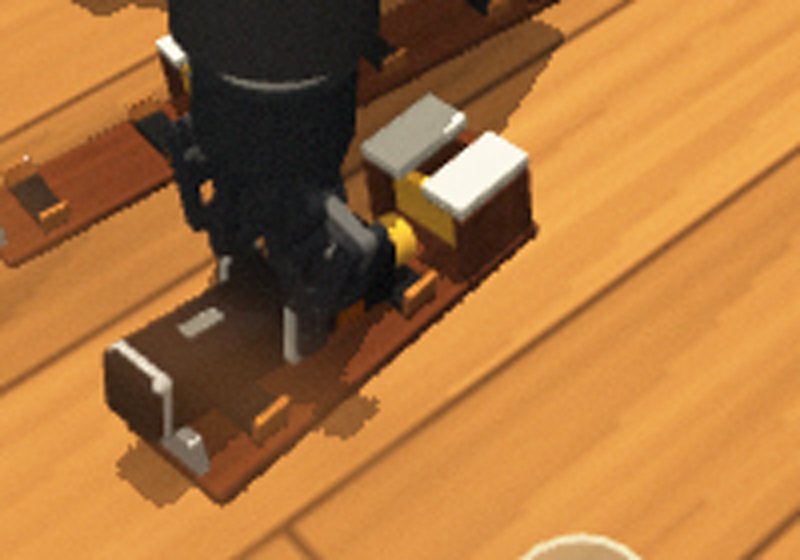

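The mill is tilted: tail up at (140,390) over the stop at (185,445), brass head at (400,237) pointing at the yellow plate under the hood. Now forward, gently.

Request:
drive_tool(moves=[0.5,4,-0.4,0,0.002,0,0.5,8,-0.8,0,0.002,0,0.5,12,-1.2,0,0.002,0,0.5,15,-1.6,0,0.002,0,0.5,15,-1.6,0,0.002,0])

```text
time: 9.85
tool_pos: [511.5, -165.2, 206.9]
tcp_rot: [[-0.993, -0.117, 0.025], [-0.12, 0.971, -0.205], [-0.0, -0.207, -0.978]]
wrist_force: [0.1, 0.2, -2.6]
grip_width: 38.9
```

Request:
drive_tool(moves=[0,1,-0.2,0,0,0,0,2,-0.4,0,0,0,0,2,-0.4,0,0,0])

```text
time: 10.22
tool_pos: [511.3, -163.5, 206.9]
tcp_rot: [[-0.993, -0.117, 0.025], [-0.12, 0.971, -0.205], [-0.0, -0.207, -0.978]]
wrist_force: [-0.8, 1.0, -2.6]
grip_width: 39.4
```

Request:
drive_tool(moves=[0,1,-0.2,0,0,0,0,2,-0.4,0,0,0,0,2,-0.4,0,0,0])

```text
time: 10.6
tool_pos: [511.0, -161.6, 206.9]
tcp_rot: [[-0.993, -0.117, 0.025], [-0.119, 0.971, -0.206], [-0.0, -0.207, -0.978]]
wrist_force: [0.5, -3.3, -2.9]
grip_width: 39.2
```

Request:
drive_tool(moves=[0,1,-0.2,0,0,0,0,2,-0.4,0,0,0,0,2,-0.4,0,0,0])

```text
time: 10.98
tool_pos: [510.8, -159.4, 206.9]
tcp_rot: [[-0.993, -0.117, 0.025], [-0.12, 0.971, -0.205], [-0.0, -0.207, -0.978]]
wrist_force: [1.3, -5.4, -1.2]
grip_width: 39.4
```

Run:
```python
from m import *
s=ctrl.observe();print(s['time'],millpose(s),np.round(s['wrist_force'],1),s['grip_width'])
```

```text
10.975 [-6.180e+00  3.900e-01  3.178e+01  1.195e+01 -3.000e-02] [ 1.3 -5.4 -1.2] 39.388113190229014
```

Plate contact came at about dx −9 (expected −10), so the dock estimate is within about 1 mm. I'll push on to about 9.8 mm of travel.

Request:
drive_tool(moves=[0.2,1.5,-0.3,0,0,0,0.3,3,-0.6,0,0,0,0.3,4.5,-0.9,0,0,0,0.3,5.5,-1.1,0,0,0,0.3,6.3,-1.3,0,0,0,0.3,6.3,-1.3,0,0,0])

```text
time: 11.72
tool_pos: [509.9, -153.3, 207.0]
tcp_rot: [[-0.993, -0.117, 0.025], [-0.119, 0.971, -0.206], [-0.001, -0.207, -0.978]]
wrist_force: [2.0, -7.6, -1.9]
grip_width: 39.0
```

Run:
```python
from m import *
s=ctrl.observe();print(s['time'],millpose(s),np.round(s['wrist_force'],1),np.round(s['wrist_torque'],2),s['grip_width'])
for g in [(1,27.3,9),(1.7,23.8,6),(2.2,20.3,3),(2.5,17,0)]: print(rel(*goal(*g),s))
c,im,d,s,P=meas()
m=(d>0)&(abs(P[...,0])<24)&(P[...,1]>-130)&(P[...,1]<-30)&(P[...,2]>100)&(P[...,2]<150)
Q=P[m]; print('tail y',np.percentile(Q[:,1],[0.3,1,5]))
for lo in (-80,-60,-40):
    q=Q[(abs(Q[:,0])<15)&(Q[:,1]>lo)&(Q[:,1]<lo+10)];print(np.median(q[:,2]))
im,d=ctrl.get_image('scene')
cv2.imwrite('pics/s2.png',cv2.resize(im[180:320,120:320],None,fx=4,fy=4,interpolation=cv2.INTER_CUBIC))
```

```text
11.725 [-0.    0.49 31.9  11.96 -0.05] [ 2.  -7.6 -1.9] [-1.95 -0.68 -0.01] 38.99673828301999
[-5.8740e-01 -7.2927e+00  4.5944e+00 -5.1700e-02  6.0000e-04 -8.0000e-04]
[-5.9170e-01 -1.5205e+01  8.6636e+00 -1.0400e-01  6.0000e-04 -8.0000e-04]
[-5.95800e-01 -2.32589e+01  1.32610e+01 -1.56400e-01  6.00000e-04
 -8.00000e-04]
[-5.99800e-01 -3.14703e+01  1.81875e+01 -2.08700e-01  6.00000e-04
 -8.00000e-04]
tail y [-87.7682182  -86.75803761 -83.96216397]
139.48829019456105
139.48387274023827
139.43032535782856
```

View pics/s2.png

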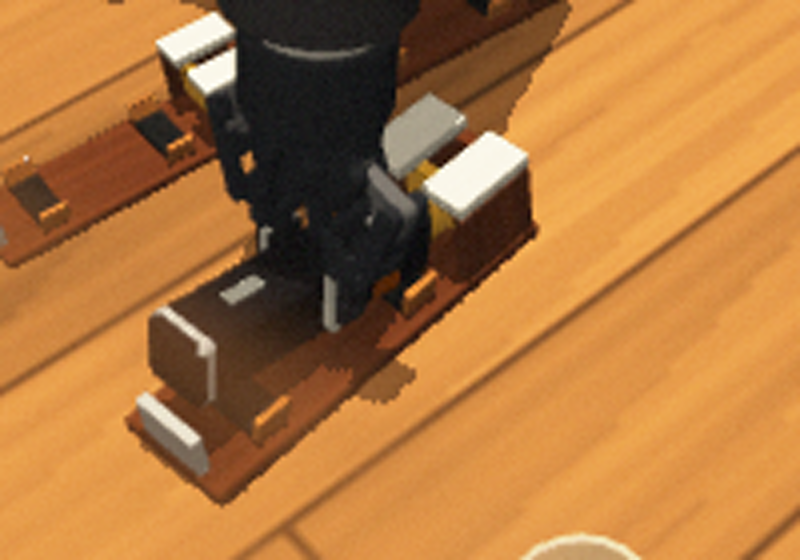

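The head is under the hood at (430,200), and the tail at (180,355) is up and just past the stop. Force is 7.6 N, which implies roughly 8–9 mm of travel. I'll add 1.5 mm of margin and start lowering, checking the force as I go.

Request:
drive_tool(moves=[0,1.5,-0.3,0,0,0,-0.2,-1,1.3,-0.017,0,0,-0.4,-3.4,2.8,-0.034,0,0,-0.5,-5.8,4.3,-0.052,0,0,-0.5,-5.8,4.3,-0.052,0,0])

```text
time: 12.45
tool_pos: [510.9, -160.1, 203.7]
tcp_rot: [[-0.993, -0.118, 0.018], [-0.119, 0.981, -0.155], [0.0, -0.156, -0.988]]
wrist_force: [1.1, -8.4, -2.8]
grip_width: 39.3
```

Run:
```python
from m import *
s=ctrl.observe();print(s['time'],millpose(s),np.round(s['wrist_force'],1),np.round(s['wrist_torque'],2),s['grip_width'])
for g in [(3,23.8,6),(3.2,20.3,3),(3,17,0)]: print(rel(*goal(*g),s))
im,d=ctrl.get_image('scene');np.savez('s3.npz',im=im,d=d)
c=ctrl.calibration('scene');W=cloud(c,d);a=np.radians(YAW);A=np.array([[np.cos(a),np.sin(a)],[-np.sin(a),np.cos(a)]]);q=(W[...,:2]-D)@A.T
# steel stop top and tail face in dock coords, along y~-10..10
for n,z0,z1 in [('stop',34,40),('tailface',46,70)]:
    m=(d>0)&(abs(q[...,1])<15)&(q[...,0]<-70)&(q[...,0]>-120)&(W[...,2]>z0)&(W[...,2]<z1)
    if m.sum(): print(n,m.sum(),np.round(np.percentile(q[m][:,0],[3,25,50,75,97]),1))
```

```text
12.45 [ 2.26  0.46 27.01  8.97 -0.06] [ 1.1 -8.4 -2.8] [-2.58 -0.31 -0.04] 39.31418787885086
[-3.9980e-01 -8.0205e+00  3.3595e+00 -5.1800e-02 -4.0000e-04 -1.1000e-03]
[-4.11000e-01 -1.65996e+01  7.57710e+00 -1.04200e-01 -3.00000e-04
 -1.10000e-03]
[-4.22900e-01 -2.55508e+01  1.21464e+01 -1.56500e-01 -3.00000e-04
 -1.10000e-03]
stop 59 [-99.6 -98.6 -96.6 -94.3 -91.9]
tailface 80 [-87.6 -86.6 -85.7 -84.6 -83.3]
```

The scene depth shows the stop spanning −99.6 to −91.9 and the tail face at about −87, so it clears. I'll lower it the rest of the way.

Request:
drive_tool(moves=[-0.1,-2.7,1.1,-0.017,0,0,-0.3,-5.3,2.2,-0.035,0,0,-0.4,-8,3.4,-0.052,0,-0.001,-0.4,-8,3.4,-0.052,0,-0.001])

```text
time: 13.0
tool_pos: [512.1, -168.5, 201.1]
tcp_rot: [[-0.993, -0.119, 0.011], [-0.12, 0.987, -0.104], [0.001, -0.104, -0.995]]
wrist_force: [1.2, -9.1, -7.3]
grip_width: 39.1
```

Request:
drive_tool(moves=[0,-2.9,1.2,-0.017,0,0,0,-5.8,2.5,-0.035,0,0,0,-8.6,3.9,-0.052,0,0,0,-8.6,3.9,-0.052,0,0])

```text
time: 13.5
tool_pos: [513.1, -177.4, 198.1]
tcp_rot: [[-0.993, -0.12, 0.005], [-0.12, 0.991, -0.052], [0.001, -0.052, -0.999]]
wrist_force: [0.2, -8.0, -5.4]
grip_width: 39.3
```

Run:
```python
from m import *
s=ctrl.observe();print(s['time'],millpose(s),np.round(s['wrist_force'],1),np.round(s['wrist_torque'],2),s['grip_width'])
for g in [(2.5,16.8,0)]: print(rel(*goal(*g),s))
```

```text
13.5 [3.31e+00 4.80e-01 1.96e+01 3.01e+00 1.00e-02] [ 0.2 -8.  -5.4] [-2.86 -0.16 -0.01] 39.31851514312722
[-2.83300e-01 -1.00387e+01  3.14530e+00 -5.25000e-02 -1.10000e-03
  1.00000e-04]
```

Request:
drive_tool(moves=[0,-3.3,1,-0.018,0,0,-0.2,-6.6,2,-0.035,0,0,-0.2,-10,3.1,-0.0525,0,0,-0.2,-10,3.1,-0.0525,0,0])

```text
time: 14.0
tool_pos: [514.6, -187.5, 195.5]
tcp_rot: [[-0.993, -0.12, -0.001], [-0.12, 0.993, -0.0], [0.001, 0.0, -1.0]]
wrist_force: [-0.3, -5.9, -5.6]
grip_width: 39.3
```

Request:
drive_tool(moves=[0,-0.8,0.3,0,0,0,0,-1.6,0.5,0,0,0,0,-1.6,0.5,0,0,0])

```text
time: 14.38
tool_pos: [514.8, -188.8, 195.3]
tcp_rot: [[-0.993, -0.121, -0.001], [-0.121, 0.993, -0.0], [0.001, -0.0, -1.0]]
wrist_force: [-0.6, -6.5, -3.9]
grip_width: 39.1
```

Run:
```python
from m import *
s=ctrl.observe();print(s['time'],millpose(s),np.round(s['wrist_force'],1),np.round(s['wrist_torque'],2),s['grip_width'])
im,d=ctrl.get_image('scene')
cv2.imwrite('pics/s3.png',cv2.resize(im[180:320,120:320],None,fx=4,fy=4,interpolation=cv2.INTER_CUBIC))
```

```text
14.375 [ 1.19  0.18 16.61  0.02  0.05] [-0.6 -6.5 -3.9] [-2.35  0.27  0.08] 39.11758845093658
```

View pics/s3.png

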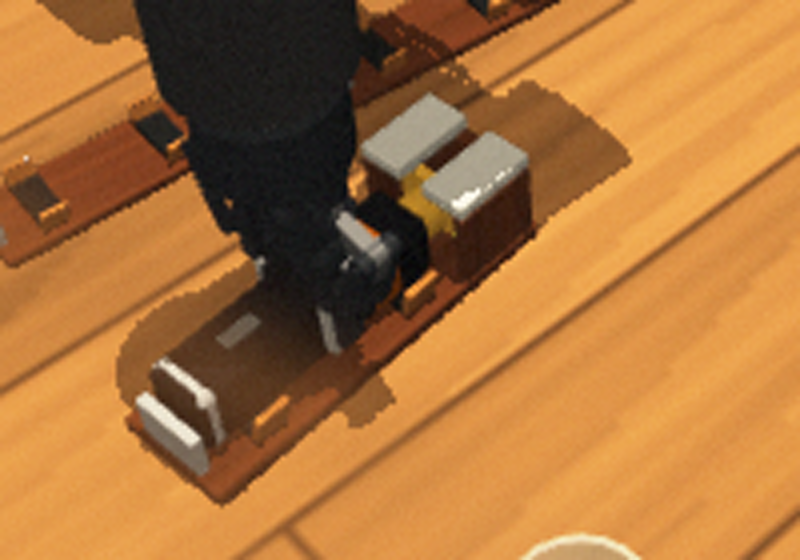

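The mill is down in front of the stop (tail cap (185,400), stop (175,435)), with a small gap remaining. I'll ease it back to the stop and down onto the saddles.

Request:
drive_tool(moves=[0,-0.6,0.3,0,0,0,0,-1,0.6,0,0,0,0,-1,0.6,0,0,0])

```text
time: 14.8
tool_pos: [514.9, -189.4, 195.0]
tcp_rot: [[-0.993, -0.121, -0.001], [-0.121, 0.993, -0.0], [0.001, 0.0, -1.0]]
wrist_force: [-3.4, -4.4, 0.7]
grip_width: 39.4
```

Request:
drive_tool(moves=[0,-0.5,0.4,0,0,0,0,-1,0.6,0,0,0,0,-1,0.6,0,0,0])

```text
time: 15.18
tool_pos: [514.9, -189.7, 194.9]
tcp_rot: [[-0.993, -0.121, -0.0], [-0.121, 0.993, 0.001], [0.0, 0.001, -1.0]]
wrist_force: [-6.9, 4.2, 10.4]
grip_width: 39.4
```

Run:
```python
from m import *
s=ctrl.observe();print(s['time'],millpose(s),np.round(s['wrist_force'],1),np.round(s['wrist_torque'],2),s['grip_width'])
```

```text
15.175 [ 0.49  0.08 16.23 -0.05  0.04] [-6.9  4.2 10.4] [1.57 2.28 0.13] 39.40516809984249
```

It is seated: upward force from the saddles and the fore-aft force reversed at the stop. Release and lift away.

Request:
drive_tool(moves=[0,0.5,-0.8,0,0,0,0,0.5,-0.8,0,0,0,0,0.5,-0.8,0,0,0,0,0.5,-0.8,0,0,0,0,0.5,-0.8,0,0,0,0,0.5,-0.8,0,0,0], grip=0.6)

```text
time: 15.92
tool_pos: [515.3, -189.9, 195.2]
tcp_rot: [[-0.993, -0.121, 0.0], [-0.121, 0.993, 0.0], [-0.0, 0.0, -1.0]]
wrist_force: [-0.3, -0.7, 0.7]
grip_width: 68.3
```

Request:
drive_tool(moves=[0,0,-15,0,0,0,0,0,-40,0,0,0,0,0,-80,0,0,0,0,0,-130,0,0,0,0,0,-180,0,0,0,0,0,-220,0,0,0,0,0,-220,0,0,0,0,0,-220,0,0,0])

```text
time: 16.92
tool_pos: [514.7, -189.8, 415.5]
tcp_rot: [[-0.993, -0.12, 0.001], [-0.12, 0.993, 0.001], [-0.001, 0.0, -1.0]]
wrist_force: [-0.3, -0.1, -0.9]
grip_width: 68.4
```

Run:
```python
from m import *
c,im,d,s,P=meas()
print(s['time'],np.round(s['tool_pos'],1),np.round(s['wrist_force'],1),s['grip_width'])
W=fcloud(c,d);a=np.radians(YAW);A=np.array([[np.cos(a),np.sin(a)],[-np.sin(a),np.cos(a)]]);q=(W[...,:2]-D)@A.T
m=(d>0)&(abs(q[...,1])<14)&(q[...,0]>-85)&(q[...,0]<60)&(W[...,2]>40)&(W[...,2]<75)
f=np.linalg.lstsq(np.c_[q[m],np.ones(m.sum())],W[m][:,2],rcond=None)[0];print('top plane slopes deg',np.degrees(f[:2]).round(2),'z0',f[2].round(1))
Q=q[(d>0)&(W[...,2]>46)&(W[...,2]<62)&(abs(q[...,1])<30)&(q[...,0]<70)&(q[...,0]>-110)];r=cv2.minAreaRect(Q.astype(np.float32));print('body rect dock frame',r)
m=(d>0)&(W[...,2]>32)&(W[...,2]<42)&(abs(q[...,1])<30)&(q[...,0]<-85)&(q[...,0]>-110);print('stop',np.percentile(q[m],[3,50,97],axis=0).round(1))
v=im[80:330,180:380]
t,_=ctrl.get_image('scene')
a1=cv2.resize(v,(400,500),interpolation=cv2.INTER_CUBIC);b=cv2.resize(t[195:320,130:250],(400,417),interpolation=cv2.INTER_CUBIC);b=cv2.copyMakeBorder(b,0,83,0,0,cv2.BORDER_CONSTANT)
cv2.imwrite('pics/f.png',np.hstack([a1,b]))
tp,dt=ctrl.get_image('top');ct=ctrl.calibration('top')
for n in ['candle','tumbler','pumpkin']: print(n,[np.round(r['uv']) for r in ctrl.look_for(n,'top')[:1]])
```

```text
16.975 [ 514.7 -189.8  414.8] [ 0.5  0.3 -1.1] 68.35141857118532
top plane slopes deg [-0.01  0.17] z0 55.1
body rect dock frame ((-10.1591796875, 0.7741832733154297), (158.07748413085938, 40.783626556396484), 0.3018447160720825)
stop [[-96.5 -18.6]
 [-93.2   1.4]
 [-90.   21.3]]
candle [array([296., 105.])]
tumbler [array([402., 102.])]
pumpkin [array([197., 116.])]
```

View pics/f.png

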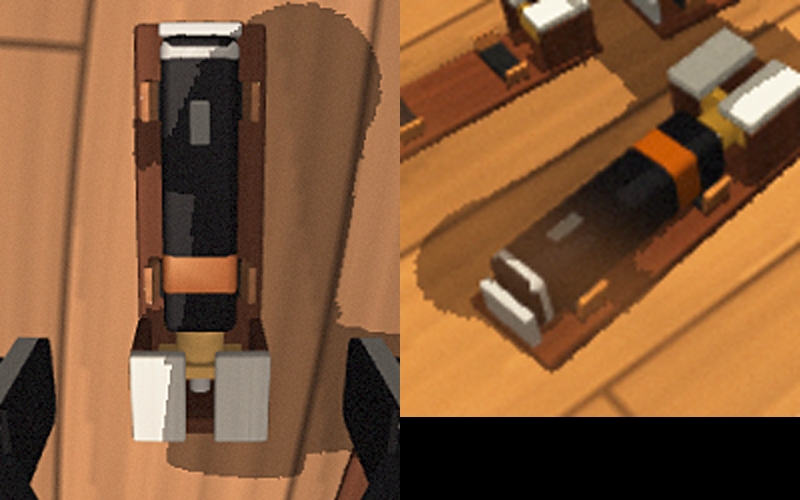

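The mill is level and home: slope under 0.2°, origin at dock x of about −0.2, top at about 55–56 mm. The candle and tumbler detections shifted a few pixels, so I'll compare images before handing in.

Run:
```python
from h import *
z=np.load('top0.npz');im,_=ctrl.get_image('top')
for n,(u,v) in dict(candle=(298,112),tumbler=(403,109),pumpkin=(196,116)).items():
    a=z['im'][v-30:v+31,u-30:u+31].astype(np.float32);b=im[v-30:v+31,u-30:u+31].astype(np.float32)
    T=z['im'][v-22:v+23,u-22:u+23];r=cv2.matchTemplate(im[v-37:v+38,u-37:u+38],T,cv2.TM_CCOEFF_NORMED);print(n,abs(a-b).mean().round(2),cv2.minMaxLoc(r)[1::2])
```

```text
candle 29.75 (0.6839697957038879, (15, 9))
tumbler 33.53 (0.4786725640296936, (15, 15))
pumpkin 20.8 (0.9840460419654846, (15, 15))
```

Run:
```python
from h import *
z=np.load('top0.npz');im,d=ctrl.get_image('top')
cv2.imwrite('pics/t.png',cv2.resize(np.hstack([z['im'][60:180,150:440],im[60:180,150:440]]),None,fx=1.37,fy=1.37))
im,d=ctrl.get_image('scene');zs=np.load('scene0.npz')
for n,(u,v) in dict(candle=(345,272),tumbler=(265,343),pumpkin=(405,225)).items():
    T=zs['im'][v-22:v+23,u-22:u+23];r=cv2.matchTemplate(im[v-37:v+38,u-37:u+38],T,cv2.TM_CCOEFF_NORMED);print(n,cv2.minMaxLoc(r)[1::2])
```

```text
candle (0.9957000017166138, (15, 15))
tumbler (0.9964233040809631, (15, 15))
pumpkin (0.9975979328155518, (15, 15))
```

View pics/t.png

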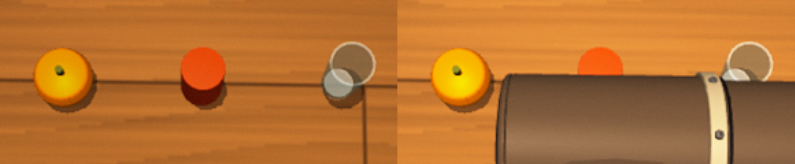

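The arm was just hiding parts of the candle (600,60) and tumbler (750,65) from above. In the scene camera, all three bystanders match their starting positions to the pixel. Handing in.

```bash
python3 -c "
from workcell import ctrl
print(ctrl.job_done(), ctrl.observe()['time'])"
```

```text
the job is handed in; nothing more can be done
the job is handed in; nothing more can be done
```

The mill is back on the largest of the three docks, lying level and fully home, and I've handed the job in at about 17 s of the 45 s.

I gripped it at mid-body, carried it over tilted 12° tail-up and slid the brass head under the hood onto the spring plate. The plate pushed back with about 9 N at most. I then lowered the tail in front of the stop, eased it back until it touched the stop and the saddles, and let go.

**Final checks:**
- **Level:** the top slopes less than 0.2° and sits about 55 mm up, against 56 mm expected.
- **Position:** the mill's origin is about 0.2 mm along the dock from the seat point and about 0.8 mm to the side.
- **Robot:** the gripper is well clear and touching nothing. The highest wrist force I read was about 13 N.
- **Candle, tumbler and pumpkin:** all three match the starting scene picture to the pixel. An earlier top-camera check disagreed, but only because the arm was hiding the candle and tumbler.

**Not checked:** I never measured the spring plate's travel directly. The final picture shows the head against the plate.

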